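# Collect the polishing wheels on the carrying rod

## Robot

A 6-joint arm with a two-finger parallel gripper is mounted at the origin on a cart in front of the work surface, level with it; the furniture and walls round the work are solid. World frame = base frame: x ahead of the robot, y to its left, z up, the work surface at z = 0. Lengths are in m, angles in rad, forces in N, time in s.
With the tool pointing down it reaches from about 0.425 to 0.95 m from the base axis. Payload 14.7 kg.
Tool frame: the origin (TCP) lies on the mounting face of the last link; the fingertips stand 173 mm ahead of it and the grasp point (between the pads) lies 155 mm ahead of it; z points along the fingers, y is the direction in which the jaws open and shut (so a half turn about z gives the same grasp; the last joint's range is limited). The gripper opens to 85 mm and grips with 20 to 120 N. Pads are 22 mm wide; open, the fingers measure 114 mm over their backs; the gripper's body (76 mm by 85 mm) begins 54 mm behind the grasp point. The pads swing forward as they close: fully open they stand 13 mm farther back than shut.
Start: joints at [-1.169, 0.48, 1.596, -0, 1.065, -0.047], TCP at [0.282, -0.586, 0.405] pointing down, gripper open.
Joint ranges: [-2.75, 2.75], [-0.82, 2.05], [0.23, 2.67], [-1.56, 4.7], [0.09, 2.69], [-2.92, 2.92]. Speed limits (rad/s): [1.89, 1.89, 2.39, 3.01, 3.01, 3.01].

## Interface

Orientations are given as a unit quaternion [w, x, y, z].
In Python, from workcell import manip gives the robot as it stands. The module is installed in compiled form; this text tells all that it offers.
- The arm moves only by the tool send_rows, never from a script. Its argument "increments" is a list of rows, each an object with "jaw": the closure in counts, from 0 (fully open) to 255 (shut); "delta_pos": the shift along the world's x, y, z in m, a list of three; "turn": the turn, a rotation vector about the world's x, y, z in degrees, a list of three. A call has 1 to 8 rows; each row shifts and turns the commanded pose from where the row before left it; what a row does not reach is not made up. A row lasts 1/12 s, in which the tool goes at most 41.7 mm and 7.16 degrees, less where a joint would pass 70% of its speed; a pose out of reach is approached as far as the arm can. A call with a gripper value outside its range is refused whole. The fingers move at their own pace and stop on an object; the grip force is fixed at half the most. Time passes only in rows, so rows that do not move let the fingers close. It gives the time, the measured TCP pose, the force and the opening at its end, in the units of the state.
- manip.get_state(): the state, without advancing time (a new reading comes with each control period).
- manip.grab_frame(name): name is "scene" or "top" or "wrist"; returns (picture, depth): 400x640x3 uint8, red, green, blue; 400x640 float32, m along the optical axis (not along the pixel's ray), 0 where there is no reading.
- manip.camera_model(name): a dict with "vfov" (degrees; the focal length in pixels is half the picture's height over the tangent of half this angle, whatever the lens; pixels are square), "cx", "cy" (the principal point, pixels), "extrinsics" (4x4, takes a point from world to camera coordinates); the wrist camera has in their place "tool_from_camera" (4x4, takes a point from camera to tool coordinates, whose origin is the TCP and whose axes are the flange's). Camera axes: x right, y up, looking along -z (the intrinsics and any distortion apply to the point x, -y, -z); pixel columns grow to the right and rows downward; lengths in m; the calibration is good to about 2 mm. A picture is of the moment at which its call begins: read the wrist's pose just before it. camera_model takes no time and is no camera call.
- manip.finish_job(): hands the job in, once; it reports no verdict.
The state is a dict: "time_s": time; "qpos": joint angles; "qvel": joint speeds; "effort": joint torques, N m; "ee_pos": TCP position; "ee_rot": TCP orientation; "wrist_force": force on the tool from outside, world axes, zero at the start; "wrist_torque": the same for the moment, N m; "finger_gap": opening from 0.0 (shut) to 1.0 (fully open).
Only numpy, scipy, OpenCV 4.12 (cv2) and the standard library are available. Lean on these libraries where they do the work, as an engineer would, in place of code of your own. Each camera call takes 0.05 s, during which the arm holds its last target.

## Task

Take the carrying rod out of its stand by the black handle, thread it through the holes of all three polishing wheels while they stand in the drying rack, and lift the three off together. Then lay the loaded rod back in its stand as it was, handle down in the seat and tip in the fork, with the wheels hanging freely between the two. Do not touch the wheels with the gripper, do not let one fall, and leave the bottles, tins, bowl and plaster models where they are.

Things in the scene. Friction and masses are not known exactly. Their poses are not given: they have to be found in the camera images.
- carrier_handle (a point): Grip centre of the loose carrying rod's upright black handle (24 mm along the rod, 30 mm across, 70 mm tall, flat sides; rod and handle 150 g). x axis: along the rod to its tip; y: across the handle (the 30 mm to grip); z: up. The handle reaches 22 mm above and 48 mm below this point. The rod's axis runs 36 mm below it; a collar 22 mm across sits 20 to 24 mm in front.
- carrier_tip (a point): Centre of the 12 mm ball at the tip of the horizontal steel rod (8 mm thick): 138 mm in front of and 36 mm below carrier_handle. Same axes.
- stand: Fixed grey stand for the rod, base 164 x 70 x 8 mm. Origin: on the bench under its middle; x axis: from seat to fork; z up. Seat at x = -62 mm: flat top 68 mm high, 30 mm long, between low flared cheeks 35 mm apart (tops 86 mm high). At the start the rod lies in it, handle about centred on the seat, rod along +x, its axis 80 mm and carrier_handle 116 mm above the bench.
- stand_fork (a point): Where the rod's axis lies in the stand's fork, 60 mm in +x of the stand's origin, 80 mm high. The fork is 10 mm thick; its V notch has its bottom 76 mm high, 10 mm wide there, and prong tops 99 mm high.
- rack: Fixed white drying rack with steel wires, 124 x 74 mm. Origin: on the bench under its middle; x axis: horizontal, along the wheels' holes; z up. Both ends are open above 31 mm; its -x end looks to the stand's side. Slots at x = -27, 0, +27 mm between upright wires (x = +-13.5, +-40.5 mm, y = +-25.5 mm, 6.5 mm thick, tops 67 mm high). Wheels lift straight up.
- rack_axis (a point): Middle of the line through the three wheels' holes: 58 mm above the rack's origin, same axes; the line runs along x.
- felt_wheel: Cream polishing wheel, loose, 66 mm diameter, 18 mm thick, about 45 g, with a 24 mm brass-lined hole through its middle. Origin: its centre; x axis: along the hole. At the start it stands in one of the rack's slots (which wheel is in which slot varies).
- rubber_wheel: Brown polishing wheel, same size and axes as the cream one.
- green_wheel: Green polishing wheel, same size and axes as the cream one.
- tall_bottle: Bottle with green cap, 40 mm diameter, 90 mm tall, loose, beside the rack; origin: centre of its underside. Leave alone.
- black_bottle: Amber bottle with black cap, 42 mm diameter, 98 mm tall, loose, beside the stand; origin: centre of its underside. Leave alone.
- white_tin: Round white tin, 56 mm diameter, 25 mm tall, loose, in front of the rack's -x end, below the line of the holes; origin: centre of its underside. Leave alone.
- green_bowl: Green mixing bowl, 68 mm diameter, 36 mm tall, loose, far left; origin: centre of its underside. Leave alone.
- grey_model: Plaster tooth-arch model on a grey-blue base, 59 x 62 x 31 mm, loose, near left; origin: centre of its underside. Leave alone.
- pale_model: White plaster tooth-arch model, 59 x 62 x 31 mm, loose, far right; origin: centre of its underside. Leave alone.
- pink_tin: Round white tin with pinkish lid, 54 mm diameter, 24 mm tall, loose, near right; origin: centre of its underside. Leave alone.

How it is judged:
On the way, in this order (a step that is already met when the one before it is completed fails the run):
1. the rod is through all three wheels while they stand in the rack (x of felt_wheel in the frame of carrier_handle between 0.02 and 0.128 m and y of felt_wheel in the frame of carrier_handle between -0.0115 and 0.0115 m and z of felt_wheel in the frame of carrier_handle between -0.0475 and -0.0245 m and x of rubber_wheel in the frame of carrier_handle between 0.02 and 0.128 m and y of rubber_wheel in the frame of carrier_handle between -0.0115 and 0.0115 m and z of rubber_wheel in the frame of carrier_handle between -0.0475 and -0.0245 m and x of green_wheel in the frame of carrier_handle between 0.02 and 0.128 m and y of green_wheel in the frame of carrier_handle between -0.0115 and 0.0115 m and z of green_wheel in the frame of carrier_handle between -0.0475 and -0.0245 m and height (world z) of each of felt_wheel, rubber_wheel, green_wheel below 0.078 m and horizontal distance between each of felt_wheel, rubber_wheel, green_wheel and rack below 0.045 m), for 0.2 s.
2. all three wheels hang on the rod, lifted clear of the rack together (x of felt_wheel in the frame of carrier_handle between 0.02 and 0.128 m and y of felt_wheel in the frame of carrier_handle between -0.0115 and 0.0115 m and z of felt_wheel in the frame of carrier_handle between -0.0475 and -0.0245 m and x of rubber_wheel in the frame of carrier_handle between 0.02 and 0.128 m and y of rubber_wheel in the frame of carrier_handle between -0.0115 and 0.0115 m and z of rubber_wheel in the frame of carrier_handle between -0.0475 and -0.0245 m and x of green_wheel in the frame of carrier_handle between 0.02 and 0.128 m and y of green_wheel in the frame of carrier_handle between -0.0115 and 0.0115 m and z of green_wheel in the frame of carrier_handle between -0.0475 and -0.0245 m and height (world z) of each of felt_wheel, rubber_wheel, green_wheel above 0.11 m), for 0.2 s.
At the end, for the whole second after the job is handed in: Rod back in its stand: handle down on the seat (14 mm along, 8 mm across, 5 mm in height), upright and in line within 7 degrees, tip in the fork; all three wheels hang on it at rest between seat and fork, centres -40 to +50 mm from the stand's middle and 62 to 90 mm high (x of felt_wheel in the frame of carrier_handle between 0.02 and 0.128 m and y of felt_wheel in the frame of carrier_handle between -0.0115 and 0.0115 m and z of felt_wheel in the frame of carrier_handle between -0.0475 and -0.0245 m and x of rubber_wheel in the frame of carrier_handle between 0.02 and 0.128 m and y of rubber_wheel in the frame of carrier_handle between -0.0115 and 0.0115 m and z of rubber_wheel in the frame of carrier_handle between -0.0475 and -0.0245 m and x of green_wheel in the frame of carrier_handle between 0.02 and 0.128 m and y of green_wheel in the frame of carrier_handle between -0.0115 and 0.0115 m and z of green_wheel in the frame of carrier_handle between -0.0475 and -0.0245 m and x of felt_wheel in the frame of stand between -0.04 and 0.05 m and height (world z) of felt_wheel between 0.062 and 0.09 m and linear speed of each of felt_wheel, rubber_wheel, green_wheel below 0.03 m/s and x of rubber_wheel in the frame of stand between -0.04 and 0.05 m and height (world z) of rubber_wheel between 0.062 and 0.09 m and x of green_wheel in the frame of stand between -0.04 and 0.05 m and height (world z) of green_wheel between 0.062 and 0.09 m and x of carrier_handle in the frame of stand between -0.076 and -0.048 m and y of carrier_handle in the frame of stand between -0.008 and 0.008 m and z of carrier_handle in the frame of stand between 0.111 and 0.121 m and angle between the x axis of carrier_handle and the x axis of stand, either way round below 0.12 rad and angle between carrier_handle's own z axis and vertical below 0.12 rad); the robot touches nothing.
It fails at once if the gripper touches a wheel (over 1.5 N) (contact force between the fingers and felt_wheel above 1.5 N or contact force between the fingers and rubber_wheel above 1.5 N or contact force between the fingers and green_wheel above 1.5 N).
It fails at once if a wheel falls (centre below 45 mm) (height (world z) of any of felt_wheel, rubber_wheel, green_wheel below 0.045 m).
It fails at once if a bottle, tin, bowl or model is moved by more than 15 mm (distance of any of tall_bottle, black_bottle, white_tin, green_bowl, grey_model, pale_model, pink_tin from where it was at the start of the episode above 0.015 m).
It also fails if it takes over 56 s, if anything falls off the work surface, if the arm or the gripper's body presses on something with over 40 N, if the wrist force passes 120 N, or if a joint passes its speed limit or range.

## Working session

There is one attempt and no reset: what is moved stays moved. The work goes in short steps, Python scripts to look and compute and a tool call to move; the robot and the scene stay as the last step left them, time stands still between calls to the robot, and variables do not carry over. Pictures are saved under pics/ and viewed, and the job is handed in when it is done.

Besides the shell and the picture viewer there is one more tool, called after "Call:" by a JSON object that holds its "method" and its "body". send_rows: Moves the arm, as the interface text tells. Its arguments: {"type":"object","properties":{"increments":{"type":"array"}},"required":["increments"]}

```bash
mkdir -p pics
python3 - <<'E'
from workcell import manip
import cv2,numpy as np
print(manip.get_state())
for n in ["scene","top","wrist"]:
    m=manip.camera_model(n);print(n,m)
    p,d=manip.grab_frame(n);np.savez(f"pics/{n}0.npz",p=p,d=d)
    cv2.imwrite(f"pics/{n}0.png",p[:,:,::-1])
E
```

```text
{'time_s': 0.0, 'qpos': array([-1.16862425e+00,  4.80812214e-01,  1.59686501e+00, -2.01894584e-05,
        1.06507172e+00, -4.66132395e-02]), 'qvel': array([ 0.00095253,  0.00083546, -0.00044657,  0.00071878, -0.00045938,
       -0.0012153 ]), 'effort': array([-2.73420672e-03, -9.50653481e+01, -4.30195355e+01, -3.67262446e-04,
        1.20439864e-02,  5.87546992e-05]), 'ee_pos': array([ 0.2819476 , -0.58544911,  0.4040883 ]), 'ee_rot': array([-5.67470953e-04,  9.74928177e-01,  2.22519021e-01, -1.10930755e-04]), 'wrist_force': array([ 0.24704317, -0.87491543, -0.31706304]), 'wrist_torque': array([ 0.0023483 , -0.00651768,  0.03722841]), 'finger_gap': 0.9955503564949653}
scene {'vfov': 56.57561336327657, 'cx': 315.583271929732, 'cy': 203.01380493950472, 'extrinsics': array([[-0.7062521 , -0.70774675,  0.01739306,  0.43692293],
       [ 0.48210569, -0.46280607,  0.74389828, -0.30957193],
       [-0.51844197,  0.53376501,  0.66806649, -0.72012325],
       [ 0.        ,  0.        ,  0.        ,  1.        ]])}
top {'vfov': 50.080733928960896, 'cx': 318.9696610132061, 'cy': 198.55838032986338, 'extrinsics': array([[ 0.02864035, -0.99958348, -0.00354978,  0.07050874],
       [ 0.99681382,  0.02829615,  0.07457571, -0.56296075],
       [-0.0744442 , -0.00567434,  0.99720904, -1.30615115],
       [ 0.        ,  0.        ,  0.        ,  1.        ]])}
wrist {'vfov': 65.10657421017262, 'cx': 328.1417604716677, 'cy': 201.42466478394445, 'tool_from_camera': array([[-9.89705033e-04,  9.59550399e-01,  2.81535171e-01,
         7.07407296e-02],
       [ 9.99998857e-01,  6.27812018e-04,  1.37562432e-03,
        -3.87356880e-05],
       [ 1.14322971e-03,  2.81536210e-01, -9.59549923e-01,
         3.08607444e-02],
       [ 0.00000000e+00,  0.00000000e+00,  0.00000000e+00,
         1.00000000e+00]])}
```

View pics/scene0.png

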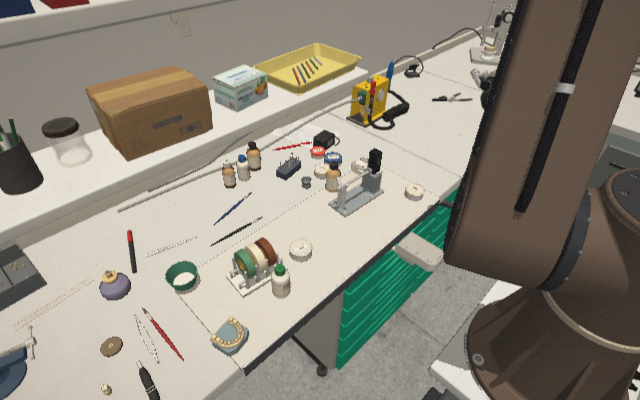

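View pics/top0.png

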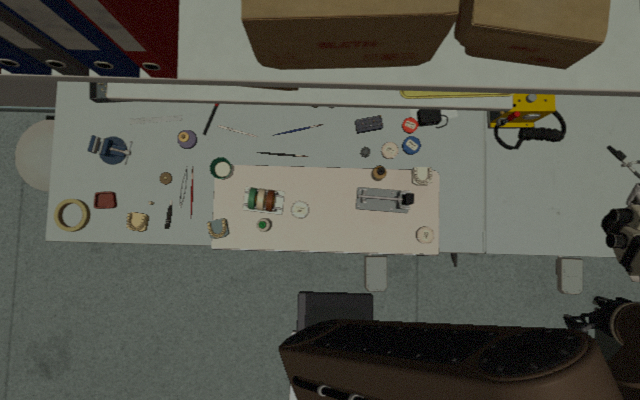

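View pics/wrist0.png

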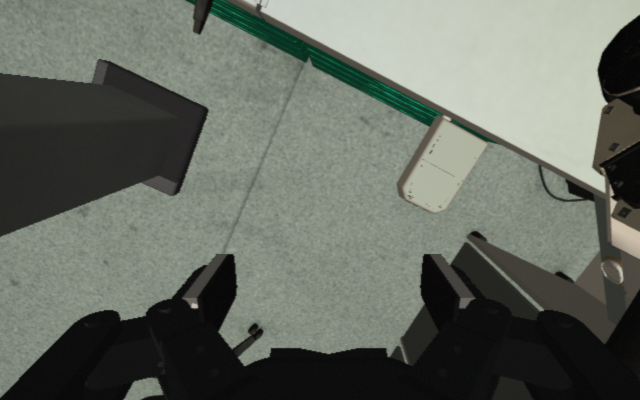

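Top view: the handle is at about (409,199), with the rod pointing image-left (+y) to the fork at about (360,198). The rack is at about (263,200), with the white tin between them at (300,210). Next I'll convert these to world coordinates.

```bash
cat > h.py <<'E'
import numpy as np, cv2
from workcell import manip
from scipy.spatial.transform import Rotation as R
def cam(name,state=None):
    m=manip.camera_model(name)
    f=200/np.tan(np.radians(m['vfov'])/2)
    if name=='wrist':
        T=np.eye(4);q=state['ee_rot'];T[:3,:3]=R.from_quat([q[1],q[2],q[3],q[0]]).as_matrix();T[:3,3]=state['ee_pos']
        W=T@m['tool_from_camera']
    else: W=np.linalg.inv(m['extrinsics'])
    return f,m['cx'],m['cy'],W
def ray(c,u,v):
    f,cx,cy,W=c
    d=np.stack([(np.asarray(u)-cx)/f,-(np.asarray(v)-cy)/f,-np.ones_like(np.asarray(u,float))],-1)
    return W[:3,3],d@W[:3,:3].T
def onplane(c,u,v,z):
    o,d=ray(c,u,v); return o+d*((z-o[2])/d[...,2])[...,None]
def cloud(c,dep):
    v,u=np.mgrid[0:400,0:640]; o,d=ray(c,u.astype(float),v.astype(float)); return o+d*dep[...,None]
def proj(c,P):
    f,cx,cy,W=c; p=(np.asarray(P)-W[:3,3])@W[:3,:3]; return np.stack([cx-f*p[...,0]/p[...,2],cy+f*p[...,1]/p[...,2]],-1)
E
python3 - <<'E'
from h import *
for n in ['top','scene']:
    z=np.load(f'pics/{n}0.npz');c=cam(n);P=cloud(c,z['d'])
    # height map report
    sel=(P[...,2]>0.012)&(P[...,2]<0.14)&(P[...,0]>0.3)&(P[...,0]<0.75)&(abs(P[...,1])<0.4)
    k,l,s,ce=cv2.connectedComponentsWithStats(sel.astype(np.uint8))
    print(n)
    for i in range(1,k):
        if s[i,4]<15: continue
        q=P[l==i]; print(s[i],ce[i].round(0),q.min(0).round(3),q.max(0).round(3),np.median(q,0).round(3), z['p'][l==i].mean(0).round())
c=cam('top')
img=np.load('pics/top0.npz')['p'][150:260,200:450,::-1]
cv2.imwrite('pics/topc.png',cv2.resize(img,None,fx=3.2,fy=3.2,interpolation=cv2.INTER_CUBIC))
img=np.load('pics/scene0.npz')['p'][140:360,160:440,::-1]
cv2.imwrite('pics/scc.png',cv2.resize(img,None,fx=2.7,fy=2.7,interpolation=cv2.INTER_CUBIC))
E
```

```text
top
[402 141  19  13 174] [411. 147.] [ 0.712 -0.226  0.012] [ 0.75  -0.169  0.023] [ 0.734 -0.197  0.016] [79. 90. 97.]
[381 142  17  17 171] [389. 150.] [ 0.695 -0.154  0.012] [ 0.746 -0.104  0.022] [ 0.72  -0.128  0.015] [139. 131. 112.]
[360 146  10  10  35] [365. 151.] [ 0.701 -0.066  0.012] [ 0.73  -0.038  0.021] [ 0.719 -0.054  0.016] [67. 69. 63.]
[219 157  12   9  41] [225. 160.] [0.655 0.363 0.012] [0.68 0.4  0.04] [0.673 0.384 0.027] [41. 63. 48.]
[371 165  15  16 188] [378. 173.] [ 0.623 -0.111  0.012] [ 0.666 -0.071  0.1  ] [ 0.639 -0.088  0.069] [77. 65. 46.]
[218 167  13  12  23] [225. 175.] [0.614 0.363 0.016] [0.65  0.4   0.042] [0.62  0.38  0.034] [66. 80. 64.]
[412 167  20  18 322] [421. 175.] [ 0.615 -0.261  0.012] [ 0.67  -0.2    0.041] [ 0.642 -0.23   0.019] [127. 123. 106.]
[242 187  42  27 767] [261. 200.] [0.512 0.199 0.012] [0.591 0.326 0.097] [0.55  0.257 0.075] [93. 90. 73.]
[357 189  57  20 437] [391. 198.] [ 0.535 -0.182  0.012] [ 0.596 -0.026  0.14 ] [ 0.564 -0.153  0.084] [79. 78. 72.]
[290 201  19  18 253] [299. 209.] [0.499 0.12  0.017] [0.552 0.175 
[... 502 characters left out ...]
 120. 110.]
[301 177  11   7  27] [306. 179.] [ 0.699 -0.07   0.012] [ 0.728 -0.04   0.016] [ 0.716 -0.056  0.014] [105. 105. 100.]
[405 184  19  15 211] [414. 191.] [ 0.431 -0.27   0.012] [ 0.482 -0.214  0.025] [ 0.455 -0.238  0.021] [208. 194. 173.]
[ 228  238   65   59 1894] [261. 266.] [0.453 0.206 0.012] [0.59  0.321 0.091] [0.527 0.265 0.064] [135. 132. 109.]
[289 239  23  20 364] [300. 249.] [0.497 0.119 0.013] [0.552 0.174 0.026] [0.522 0.149 0.022] [209. 201. 182.]
[171 261  26  27 276] [186. 270.] [0.613 0.361 0.012] [0.68  0.4   0.036] [0.665 0.379 0.025] [ 60. 103.  82.]
[222 317  26  29 397] [235. 330.] [0.431 0.366 0.012] [0.491 0.4   0.031] [0.459 0.386 0.017] [159. 156. 134.]
```

View pics/topc.png

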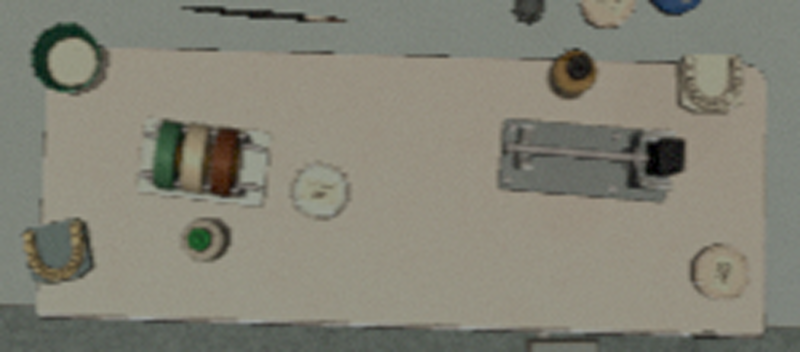

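View pics/scc.png

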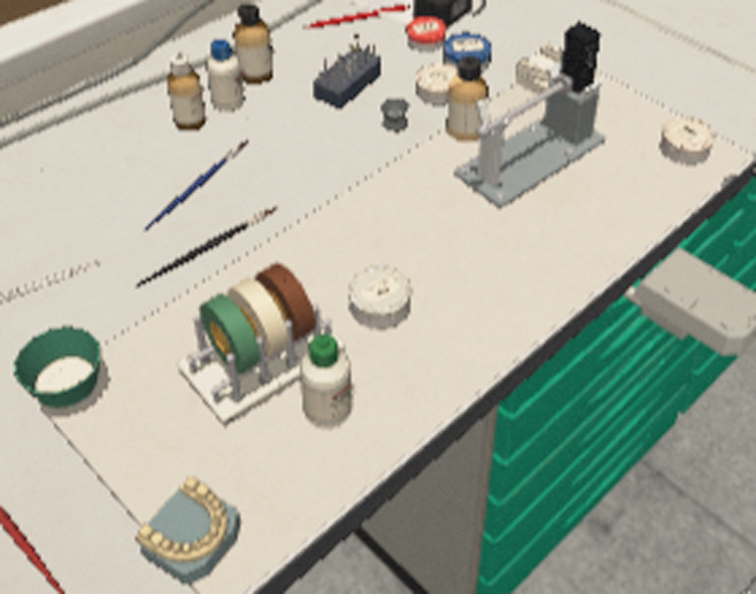

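Stand: handle near (0.56,-0.16), rod pointing about +y. Rack: near (0.55,0.26), with the brown wheel nearest the stand, then cream, then green. I'll move the wrist camera over the stand.

Call:
{"method": "send_rows", "body": {"increments": [{"jaw":0,"delta_pos":[0.0174,0.0263,0],"turn":[0,0,3.75]},{"jaw":0,"delta_pos":[0.0174,0.0263,0],"turn":[0,0,3.75]},{"jaw":0,"delta_pos":[0.0174,0.0263,0],"turn":[0,0,3.75]},{"jaw":0,"delta_pos":[0.0174,0.0263,0],"turn":[0,0,3.75]},{"jaw":0,"delta_pos":[0.0174,0.0263,0],"turn":[0,0,3.75]},{"jaw":0,"delta_pos":[0.0174,0.0263,0],"turn":[0,0,3.75]},{"jaw":0,"delta_pos":[0.0174,0.0263,0],"turn":[0,0,3.75]},{"jaw":0,"delta_pos":[0.0174,0.0263,0],"turn":[0,0,3.75]}]}}

```text
time_s: 0.82
ee_pos: [0.4218, -0.3738, 0.4046]
ee_rot: [-0.0, 0.883, 0.469, -0.0]
wrist_force: [1.3, -0.7, -0.5]
finger_gap: 1.001
```

Call:
{"method": "send_rows", "body": {"increments": [{"jaw":0,"delta_pos":[0.0174,0.0263,0],"turn":[0,0,3.75]},{"jaw":0,"delta_pos":[0.0174,0.0263,0],"turn":[0,0,3.75]},{"jaw":0,"delta_pos":[0.0174,0.0263,0],"turn":[0,0,3.75]},{"jaw":0,"delta_pos":[0.0174,0.0263,0],"turn":[0,0,3.75]},{"jaw":0,"delta_pos":[0.0174,0.0263,0],"turn":[0,0,3.75]},{"jaw":0,"delta_pos":[0.0174,0.0263,0],"turn":[0,0,3.75]},{"jaw":0,"delta_pos":[0.0174,0.0263,0],"turn":[0,0,3.75]},{"jaw":0,"delta_pos":[0,0,0],"turn":[0,0,0]}]}}

```text
time_s: 1.48
ee_pos: [0.5452, -0.1873, 0.4046]
ee_rot: [-0.0, 0.753, 0.659, 0.001]
wrist_force: [-0.6, 0.6, -0.4]
finger_gap: 1.0
```

```bash
cat >> h.py <<'E'
def shot(n,tag):
    s=manip.get_state(); p,d=manip.grab_frame(n); np.savez(f'pics/{tag}.npz',p=p,d=d,pos=s['ee_pos'],rot=s['ee_rot'])
    cv2.imwrite(f'pics/{tag}.png',p[:,:,::-1]); print(s['time_s'],s['ee_pos'].round(4),s['ee_rot'].round(4),s['qpos'].round(2),s['finger_gap'],s['wrist_force'].round(1))
def load(n,tag):
    z=np.load(f'pics/{tag}.npz'); c=cam(n,{'ee_pos':z['pos'],'ee_rot':z['rot']}); return c,z['p'],z['d']
E
python3 -c "
from h import *
shot('wrist','w1')"
```

```text
1.4833 [ 0.5452 -0.1873  0.4046] [-1.000e-04  7.526e-01  6.585e-01  6.000e-04] [-0.38  0.38  1.77  0.    0.99 -0.25] 1.000164656650626 [-0.6  0.6 -0.4]
```

View pics/w1.png

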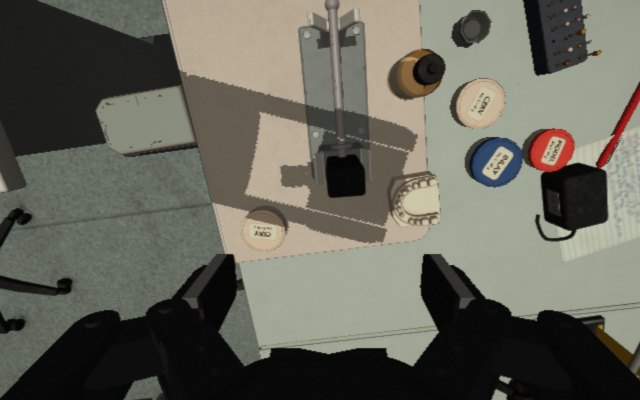

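The stand is in view: black handle at (347,175), rod up to the ball at (333,4), fork at about (334,20). Now I'll measure with depth and rays.

Run:
```python
from h import *
c,p,d=load('wrist','w1');P=cloud(c,d)
pi=p.astype(int); 
roi=np.zeros((400,640),bool);roi[0:240,270:400]=1
blk=(pi.max(2)<40)&roi
top=blk&(P[...,2]>0.128)&(P[...,2]<0.148)
q=P[top];print('handle top',top.sum(),q.min(0).round(4),q.max(0).round(4),np.median(q[:,2]))
# contour rays onto z=0.138
k,l,s,_=cv2.connectedComponentsWithStats(top.astype(np.uint8));i=1+np.argmax(s[1:,4]);cn=cv2.findContours((l==i).astype(np.uint8),0,2)[0][0]
r=cv2.minAreaRect(cn);print(r);box=cv2.boxPoints(r)
w=onplane(c,box[:,0],box[:,1],0.138);print('box',w.round(4),'centre',w.mean(0).round(4),np.linalg.norm(np.diff(w,axis=0),axis=1))
# rod: per row, centre of elevated pixels z .07-.09
pts=[]
for v in range(28,140,4):
    u=np.where((P[v,300:370,2]>0.074)&(P[v,300:370,2]<0.092))[0]+300
    if len(u)==0: continue
    w=onplane(c,float((u[0]+u[-1])/2),float(v),0.080); pts.append(w); print(v,u[0],u[-1],w.round(4),P[v,u,2].max().round(4))
pts=np.array(pts);
vx,vy,x0,y0=cv2.fitLine(pts[:,:2].astype(np.float32),cv2.DIST_HUBER,0,.01,.01).ravel();print(vx,vy,x0,y0,np.degrees(np.arctan2(vy,vx)))
# base
b=(P[...,2]>0.004)&(P[...,2]<0.015)&roi&(abs(pi[...,0]-pi[...,2])<25)
q=P[b];print('base',q.min(0),q.max(0))
```

```text
handle top 1162 [ 0.5454 -0.1833  0.1281] [ 0.5755 -0.1586  0.1399] 0.13759768569261333
((345.7471008300781, 180.21176147460938), (31.522262573242188, 37.96476745605469), 85.60128784179688)
box [[ 0.5467 -0.1566  0.138 ]
 [ 0.5754 -0.1582  0.138 ]
 [ 0.5747 -0.183   0.138 ]
 [ 0.5452 -0.1814  0.138 ]] centre [ 0.5605 -0.1698  0.138 ] [0.02874309 0.02476347 0.02957821]
28 315 347 [ 0.5653 -0.0512  0.08  ] 0.09
32 321 338 [ 0.5636 -0.054   0.08  ] 0.0846
36 330 338 [ 0.567  -0.0575  0.08  ] 0.0843
40 330 339 [ 0.567  -0.0606  0.08  ] 0.0848
44 330 339 [ 0.5666 -0.0637  0.08  ] 0.084
48 331 339 [ 0.5667 -0.0668  0.08  ] 0.0856
52 331 339 [ 0.5663 -0.0699  0.08  ] 0.0846
56 331 340 [ 0.5663 -0.0731  0.08  ] 0.0846
60 332 340 [ 0.5663 -0.0763  0.08  ] 0.0845
64 332 340 [ 0.5659 -0.0795  0.08  ] 0.0842
68 332 340 [ 0.5655 -0.0826  0.08  ] 0.0839
72 332 341 [ 0.5655 -0.0859  0.08  ] 0.084
76 333 341 [ 0.5655 -0.0892  0.08  ] 0.0845
80 333 341 [ 0.5651 -0.0924  0.08  ] 0.0854
84 333 341 [ 0.5647 -0.0957  0.08  ] 0.0842
88 334 342 [ 0.5652 -0.0991  0.08  ] 0.084
92 334 342 [ 0.5648 -0.1024  0.08  ] 0.0849
96 334 342 [ 0.5643 -0.1058  0.08  ] 0.0843
100 334 342 [ 0.5639 -0.1091  0.08  ] 0.0846
104 335 343 [ 0.5644 -0.1126  0.08  ] 0.0846
108 335 343 [ 0.564 -0.116  0.08 ] 0.0849
112 335 343 [ 0.5635 -0.1195  0.08  ] 0.0842
116 335 343 [ 0.5631 -0.1229  0.08  ] 0.0842
120 336 344 [ 0.5636 -0.1265  0.08  ] 0.0844
124 336 344 [ 0.5631 -0.13    0.08  ] 0.0848
128 336 344 [ 0.5627 -0.1336  0.08  ] 0.0839
132 337 343 [ 0.5622 -0.1371  0.08  ] 0.0844
136 337 345 [ 0.5627 -0.1408  0.08  ] 0.0845
0.05339962 0.99857324 0.5650655 -0.09442065 86.938965
base [ 0.46796897 -0.25029446  0.0040988 ] [ 0.63185054 -0.02887757  0.01499254]
```

Handle centre is (0.561,-0.170), top at 138 mm, 29×25 mm, and rod yaw 86.9°. All of these agree with the given sizes. I'll align above it.

Call:
{"method": "send_rows", "body": {"increments": [{"jaw":0,"delta_pos":[0.008,0.0085,-0.02],"turn":[0,0,2.3]},{"jaw":0,"delta_pos":[0.008,0.0085,-0.025],"turn":[0,0,2.3]},{"jaw":0,"delta_pos":[0,0,0],"turn":[0,0,0]},{"jaw":0,"delta_pos":[0,0,0],"turn":[0,0,0]}]}}

```text
time_s: 1.87
ee_pos: [0.5584, -0.1743, 0.3587]
ee_rot: [-0.001, 0.728, 0.685, -0.001]
wrist_force: [-0.9, -1.0, 0.4]
finger_gap: 1.002
```

```bash
cat >> h.py <<'E'
def yaw(s):
    q=s['ee_rot'];m=R.from_quat([q[1],q[2],q[3],q[0]]).as_matrix();return np.degrees(np.arctan2(m[1,0],m[0,0])),m[:,2].round(4)
E
python3 -c "
from h import *
s=manip.get_state();print(s['ee_pos'],yaw(s),s['qvel'])"
```

```text
[ 0.55842304 -0.17431677  0.35873761] (np.float64(86.50305969025898), array([-2.8e-03,  9.0e-04, -1.0e+00])) [-0.01212642 -0.0302357  -0.02409797  0.00035313  0.01601155  0.0079158 ]
```

Call:
{"method": "send_rows", "body": {"increments": [{"jaw":0,"delta_pos":[0.0022,0.0043,0],"turn":[0,0,0.4]},{"jaw":0,"delta_pos":[0,0,-0.025],"turn":[0,0,0]},{"jaw":0,"delta_pos":[0,0,-0.025],"turn":[0,0,0]},{"jaw":0,"delta_pos":[0,0,-0.025],"turn":[0,0,0]},{"jaw":0,"delta_pos":[0,0,-0.013],"turn":[0,0,0]},{"jaw":0,"delta_pos":[0,0,0],"turn":[0,0,0]},{"jaw":0,"delta_pos":[0,0,0],"turn":[0,0,0]}]}}

```text
time_s: 2.45
ee_pos: [0.5613, -0.1703, 0.2725]
ee_rot: [0.0, 0.726, 0.688, 0.0]
wrist_force: [0.2, -0.1, 1.2]
finger_gap: 1.001
```

```bash
python3 -c "
from h import *
s=manip.get_state();print(yaw(s))
shot('wrist','w2')"
```

```text
(np.float64(86.89984077460015), array([ 2.e-04, -1.e-04, -1.e+00]))
2.45 [ 0.5613 -0.1703  0.2725] [1.000e-04 7.260e-01 6.877e-01 0.000e+00] [-0.35  0.55  1.86 -0.    0.73 -0.29] 1.001445423142891 [ 0.2 -0.1  1.2]
```

View pics/w2.png

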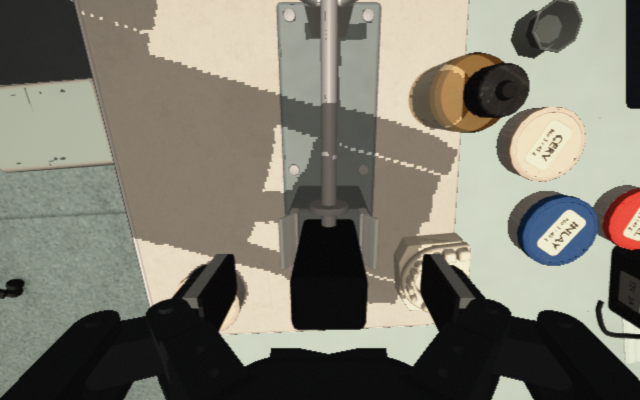

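The handle at (329,275) is centred between the pads and the rod runs straight up the image. I'll close the jaws.

Call:
{"method": "send_rows", "body": {"increments": [{"jaw":255,"delta_pos":[0,0,-0.001],"turn":[0,0,0]},{"jaw":255,"delta_pos":[0,0,0],"turn":[0,0,0]},{"jaw":255,"delta_pos":[0,0,0],"turn":[0,0,0]},{"jaw":255,"delta_pos":[0,0,0],"turn":[0,0,0]},{"jaw":255,"delta_pos":[0,0,0],"turn":[0,0,0]},{"jaw":255,"delta_pos":[0,0,0],"turn":[0,0,0]},{"jaw":255,"delta_pos":[0,0,0],"turn":[0,0,0]},{"jaw":255,"delta_pos":[0,0,0],"turn":[0,0,0]}]}}

```text
time_s: 3.17
ee_pos: [0.5614, -0.1699, 0.2713]
ee_rot: [0.0, 0.726, 0.688, 0.0]
wrist_force: [-1.6, -0.0, 8.4]
finger_gap: 0.343
```

Call:
{"method": "send_rows", "body": {"increments": [{"jaw":255,"delta_pos":[0,0,0.008],"turn":[0,0,0]},{"jaw":255,"delta_pos":[0,0,0.015],"turn":[0,0,0]},{"jaw":255,"delta_pos":[0,0,0.025],"turn":[0,0,0]},{"jaw":255,"delta_pos":[0,0,0.03],"turn":[0,0,0]},{"jaw":255,"delta_pos":[0,0.01,0.025],"turn":[0,0,0]},{"jaw":255,"delta_pos":[0,0.02,0.015],"turn":[0,0,0]},{"jaw":255,"delta_pos":[0,0.03,0.01],"turn":[0,0,0]},{"jaw":255,"delta_pos":[0,0.03,0.01],"turn":[0,0,0]}]}}

```text
time_s: 3.83
ee_pos: [0.561, -0.0793, 0.4103]
ee_rot: [0.001, 0.726, 0.688, 0.0]
wrist_force: [1.0, 0.4, -0.8]
finger_gap: 0.343
```

Call:
{"method": "send_rows", "body": {"increments": [{"jaw":255,"delta_pos":[0,0.035,0.01],"turn":[0,0,0]},{"jaw":255,"delta_pos":[0,0.035,0.01],"turn":[0,0,0]},{"jaw":255,"delta_pos":[0,0.035,0.01],"turn":[0,0,0]},{"jaw":255,"delta_pos":[0,0.035,0.01],"turn":[0,0,0]},{"jaw":255,"delta_pos":[0,0.035,0],"turn":[0,0,0]},{"jaw":255,"delta_pos":[0,0.035,0],"turn":[0,0,0]},{"jaw":255,"delta_pos":[0,0.02,0],"turn":[0,0,0]},{"jaw":255,"delta_pos":[0,0,0],"turn":[0,0,0]}]}}

```text
time_s: 4.5
ee_pos: [0.5608, 0.1539, 0.4492]
ee_rot: [-0.0, 0.725, 0.689, 0.0]
wrist_force: [0.8, 0.1, -2.0]
finger_gap: 0.346
```

Call:
{"method": "send_rows", "body": {"increments": [{"jaw":255,"delta_pos":[0,0,0],"turn":[0,0,0]},{"jaw":255,"delta_pos":[0,0,0],"turn":[0,0,0]}]}}

```text
time_s: 4.67
ee_pos: [0.5611, 0.1499, 0.4489]
ee_rot: [0.0, 0.725, 0.688, -0.0]
wrist_force: [0.6, -0.1, -1.8]
finger_gap: 0.342
```

```bash
python3 -c "
from h import *
s=manip.get_state();print(yaw(s))
shot('wrist','w3')"
```

```text
(np.float64(86.98838907952418), array([-1.e-04, -3.e-04, -1.e+00]))
4.6667 [0.5611 0.1499 0.4489] [ 1.000e-04  7.254e-01  6.883e-01 -2.000e-04] [ 0.21  0.34  1.71 -0.    1.09  0.26] 0.34203487520642456 [ 0.6 -0.1 -1.8]
```

View pics/w3.png

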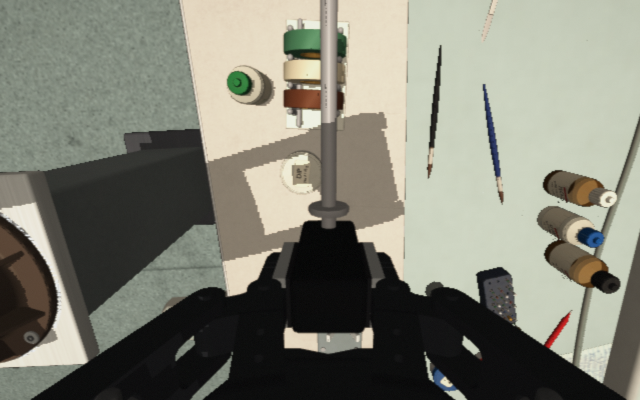

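The rack is at (317,75): brown at (314,97), cream at (314,70), green at (314,42). The rod covers part of their right side. Next I'll measure the rack from the base edges, wires and wheels.

Run:
```python
from h import *
c,p,d=load('wrist','w3');P=cloud(c,d);pi=p.astype(int)
hsv=cv2.cvtColor(p,cv2.COLOR_RGB2HSV).astype(int)
roi=np.zeros((400,640),bool);roi[10:145,270:365]=1
for n,sl in dict(green=(20,60),cream=(61,84),brown=(85,112)).items():
    m=roi&(P[...,2]>0.06)&(P[...,2]<0.11);m[:sl[0]]=0;m[sl[1]:]=0
    if n=='green': m&=(hsv[...,0]>60)&(hsv[...,0]<95)&(hsv[...,1]>80)
    if n=='brown': m&=((hsv[...,0]<15)&(hsv[...,1]>100))
    if n=='cream': m&=((hsv[...,0]>8)&(hsv[...,0]<35)&(hsv[...,1]>25))
    q=P[m]; print(n,m.sum(),q.min(0).round(4),q.max(0).round(4))
    t=q[q[:,2]>0.085]; print('  crest',len(t),t[:,0].min().round(4),t[:,0].max().round(4),np.percentile(t[:,1],[1,50,99]).round(4),t.mean(0).round(4))
# base edges
v=np.arange(20,130,6)
b=roi&(P[...,2]>0.003)&(P[...,2]<0.03)
for vv in v:
    u=np.where(b[vv])[0]
    print(vv,u[0],u[-1],P[vv,u[0]].round(4),P[vv,u[-1]].round(4))
# wires tops
w=roi&(P[...,2]>0.055)&(P[...,2]<0.072)&(hsv[...,1]<40)
k,l,s,ce=cv2.connectedComponentsWithStats(w.astype(np.uint8))
for i in range(1,k):
    if s[i,4]>3: print('wire',ce[i].round(0),s[i,4],P[l==i].mean(0).round(4),P[l==i][:,2].max().round(4))
img=cv2.resize(p[5:150,260:375,::-1],None,fx=4,fy=4,interpolation=cv2.INTER_CUBIC);cv2.imwrite('pics/w3c.png',img)
```

```text
green 892 [0.5235 0.2742 0.0604] [0.5833 0.2962 0.0929]
  crest 492 0.5345 0.5587 [0.277  0.2857 0.2947] [0.5473 0.2857 0.0894]
cream 924 [0.5186 0.2476 0.06  ] [0.5837 0.2707 0.0924]
  crest 493 0.5315 0.5584 [0.2504 0.2593 0.2678] [0.5459 0.2592 0.0896]
brown 767 [0.5171 0.2221 0.0671] [0.5793 0.2434 0.0926]
  crest 483 0.5292 0.5568 [0.2235 0.2329 0.2423] [0.5437 0.2329 0.0895]
20 286 319 [0.5202 0.3238 0.0087] [0.5586 0.3214 0.0101]
26 286 349 [0.5199 0.317  0.0108] [0.593  0.313  0.0116]
32 344 348 [0.587  0.3071 0.0112] [0.5916 0.3066 0.0123]
38 347 348 [0.5902 0.3003 0.0125] [0.5914 0.3004 0.0116]
44 347 348 [0.59   0.2941 0.0114] [0.5912 0.294  0.0117]
50 347 348 [0.5898 0.2877 0.0112] [0.5911 0.2878 0.01  ]
56 286 347 [0.5171 0.285  0.0116] [0.5895 0.2811 0.0115]
62 342 347 [0.5833 0.2749 0.0117] [0.5893 0.2745 0.0116]
68 346 347 [0.5878 0.2679 0.0118] [0.5892 0.2681 0.0097]
74 346 346 [0.5877 0.2614 0.0102] [0.5877 0.2614 0.0102]
80 345 346 [0.5861 0.2545 0.0127] [0.5874 0.2546 0.01  ]
86 270 346 [0.4953 0.2522 0.0166] [0.5872 0.2477 0.01  ]
92 270 345 [0.4941 0.2456 0.0134] [0.5856 0.2408 0.0122]
98 344 345 [0.5841 0.2339 0.0114] [0.5854 0.2338 0.0113]
104 344 345 [0.5839 0.2268 0.0111] [0.5852 0.2268 0.0086]
110 286 344 [0.5113 0.2235 0.0109] [0.5835 0.2197 0.0118]
116 286 344 [0.5107 0.2164 0.011 ] [0.5833 0.2125 0.0109]
122 286 344 [0.5101 0.2091 0.0116] [0.583  0.2051 0.0105]
128 287 343 [0.5106 0.2017 0.0111] [0.5814 0.1979 0.0111]
wire [290.  28.] 32 [0.5299 0.3024 0.0659] 0.0683
wire [341.  30.] 34 [0.5805 0.2974 0.066 ] 0.0683
wire [290.  57.] 32 [0.5271 0.2758 0.0657] 0.0675
wire [339.  58.] 22 [0.5781 0.2711 0.0667] 0.0686
wire [290.  85.] 33 [0.5251 0.2485 0.0655] 0.0682
wire [338.  88.] 18 [0.5759 0.243  0.0656] 0.0681
wire [290. 111.] 34 [0.5226 0.2217 0.0653] 0.0681
wire [338. 113.] 11 [0.574  0.2173 0.0665] 0.0677
```

View pics/w3c.png

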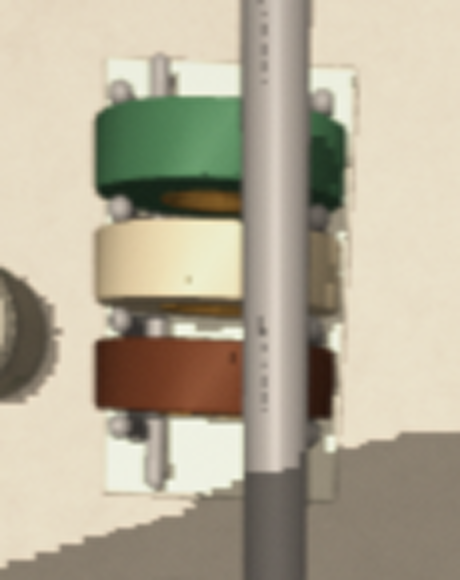

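Run:
```python
from h import *
c,p,d=load('wrist','w3')
z=np.load('pics/w3.npz');m=manip.camera_model('wrist');f=c[0]
v,u=np.mgrid[0:400,0:640];dd=np.stack([(u-c[1])/f*d,-(v-c[2])/f*d,-d],-1)
T=m['tool_from_camera'];P=dd@T[:3,:3].T+T[:3,3]
for vv in list(range(2,200,14))+list(range(200,226,3)):
    uu=np.where((P[vv,300:360,2]>0.17)&(P[vv,300:360,2]<0.205))[0]+300
    if len(uu):
        q=P[vv,uu]; print(vv,uu[0],uu[-1],q[:,0].mean().round(4),((q[0,1]+q[-1,1])/2).round(4),q[:,2].min().round(4))
top=(P[...,2]>0.10)&(P[...,2]<0.145)&(abs(P[...,1])<0.014); top[:215]=0
q=P[top];print('handle',q.min(0),q.max(0))
h,e=np.histogram(q[:,2],12);print(h,e.round(3))
```

```text
2 320 337 0.117 -0.0007 0.1862
16 320 337 0.1114 -0.0007 0.1858
30 321 337 0.1058 -0.0004 0.1864
44 321 337 0.1001 -0.0004 0.1868
58 321 337 0.0942 -0.0004 0.1863
72 321 337 0.0882 -0.0004 0.1863
86 321 337 0.0821 -0.0004 0.1862
100 321 336 0.0757 -0.0007 0.1861
114 321 336 0.0693 -0.0007 0.1869
128 321 336 0.0627 -0.0007 0.1864
142 321 336 0.0559 -0.0007 0.1863
156 321 336 0.0489 -0.0007 0.1872
170 321 336 0.0419 -0.0007 0.1854
184 321 336 0.0345 -0.0007 0.1868
198 322 336 0.027 -0.0004 0.1874
200 322 336 0.0259 -0.0005 0.1869
203 311 346 0.0232 -0.0007 0.1874
206 309 348 0.0225 -0.0007 0.1865
209 309 348 0.0223 -0.0007 0.1827
212 310 348 0.0212 -0.0004 0.1797
215 312 345 0.0198 -0.0007 0.1799
218 322 335 0.016 -0.0007 0.1869
221 306 351 0.0116 -0.0008 0.1868
224 303 354 0.0109 -0.0007 0.1866
handle [-0.01314535 -0.01399762  0.10000412] [0.01754609 0.01399827 0.14499955]
[ 251   76   17    1    4    0    0    0 2208 1871  350  329] [0.1   0.104 0.108 0.111 0.115 0.119 0.123 0.126 0.13  0.134 0.138 0.141
 0.145]
```

The rod sits level and central in the grip (axis 190 mm below the TCP). The rack axis runs through (0.5515, 0.2595) at yaw ≈84.7°. I'll go to a pre-insert pose 20 mm short of the brown wheel.

Call:
{"method": "send_rows", "body": {"increments": [{"jaw":255,"delta_pos":[-0.0095,-0.03,0],"turn":[0,0,-0.8]},{"jaw":255,"delta_pos":[-0.009,-0.03,0],"turn":[0,0,-0.8]},{"jaw":255,"delta_pos":[-0.009,-0.03,-0.02],"turn":[0,0,-0.7]},{"jaw":255,"delta_pos":[0,0,-0.035],"turn":[0,0,0]},{"jaw":255,"delta_pos":[0,0,-0.035],"turn":[0,0,0]},{"jaw":255,"delta_pos":[0,0,-0.035],"turn":[0,0,0]},{"jaw":255,"delta_pos":[0,0,-0.035],"turn":[0,0,0]},{"jaw":255,"delta_pos":[0,0,-0.025],"turn":[0,0,0]}]}}

```text
time_s: 5.38
ee_pos: [0.5329, 0.0588, 0.2614]
ee_rot: [-0.001, 0.74, 0.673, -0.001]
wrist_force: [-0.0, 0.2, -1.1]
finger_gap: 0.344
```

Call:
{"method": "send_rows", "body": {"increments": [{"jaw":255,"delta_pos":[0,0,-0.016],"turn":[0,0,0]},{"jaw":255,"delta_pos":[0,0,0],"turn":[0,0,0]},{"jaw":255,"delta_pos":[0,0,0],"turn":[0,0,0]},{"jaw":255,"delta_pos":[0,0,0],"turn":[0,0,0]}]}}

```text
time_s: 5.72
ee_pos: [0.5342, 0.0597, 0.2488]
ee_rot: [0.0, 0.74, 0.673, 0.0]
wrist_force: [-0.2, 0.9, -0.6]
finger_gap: 0.345
```

Run:
```python
from h import *
s=manip.get_state();print(yaw(s))
shot('wrist','w4');shot('scene','s4');shot('top','t4')
c,p,d=load('scene','s4')
cv2.imwrite('pics/s4c.png',cv2.resize(p[190:320,200:360,::-1],None,fx=4.5,fy=4.5,interpolation=cv2.INTER_CUBIC))
```

```text
(np.float64(84.61852845135465), array([ 0.0012,  0.    , -1.    ]))
5.7167 [0.5342 0.0597 0.2488] [4.000e-04 7.395e-01 6.731e-01 4.000e-04] [ 0.05  0.54  1.99 -0.    0.61  0.15] 0.34493793550408497 [-0.2  0.9 -0.6]
5.7667 [0.5344 0.0598 0.2491] [7.000e-04 7.394e-01 6.732e-01 8.000e-04] [ 0.06  0.54  1.99 -0.    0.61  0.15] 0.3428064600964133 [-0.5  0.4 -0.8]
5.8167 [0.5344 0.0599 0.2492] [0.0008 0.7394 0.6733 0.0009] [ 0.06  0.54  1.99 -0.    0.61  0.15] 0.34206268278347535 [ 0.7  0.6 -1.8]
```

View pics/w4.png

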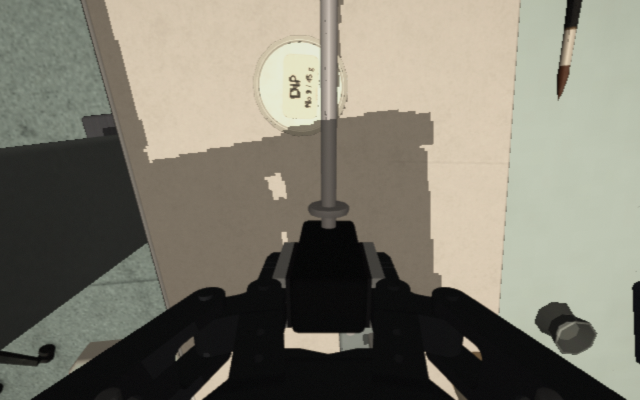

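View pics/s4c.png

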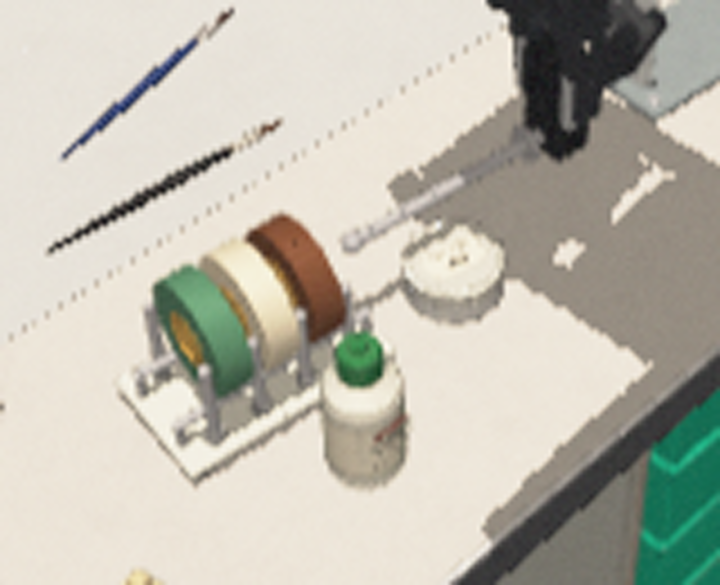

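The scene view shows the ball tip at about (279,244), in line with the wheel holes; the green hole is at about (241,264). I'll compare these with the predicted projections.

Run:
```python
from h import *
c,p,d=load('scene','s4')
e=np.array([np.cos(np.radians(84.7)),np.sin(np.radians(84.7)),0])
A=np.array([.5515,.2595,.058])
t=np.radians(84.62);tip=np.array([.5344-.0006,.0599,.2492-.1903])+.138*np.array([np.cos(t),np.sin(t),0])
print('tip',tip.round(4),proj(c,tip),'hole green face',proj(c,A+.036*e),'wheel tops',proj(c,A+[0,0,.033]))
r=(tip-A);print('lateral',r[0]*e[1]-r[1]*e[0],'along',r@e)
P=cloud(c,d);hsv=cv2.cvtColor(p,cv2.COLOR_RGB2HSV).astype(int)
m=np.zeros((400,640),bool);m[250:282,228:262]=1
g=m&(hsv[...,0]>8)&(hsv[...,0]<30)&(hsv[...,1]>110)
print('brass',g.sum(),np.argwhere(g).mean(0)[::-1],np.argwhere(g).min(0)[::-1],np.argwhere(g).max(0)[::-1])
gr=m&(hsv[...,0]>60)&(hsv[...,0]<95)&(hsv[...,1]>80)
gm=np.zeros((400,640),bool);gm[240:285,225:262]=1;gr=gm&(hsv[...,0]>60)&(hsv[...,0]<95)&(hsv[...,1]>70)
q=P[gr];print(q.min(0),q.max(0))
# wheel face fit: points on outer face s~.036
s=(q-A)@e;lat=(q[:,0]-A[0])*e[1]-(q[:,1]-A[1])*e[0]
print(np.percentile(s,[1,50,99]),np.percentile(lat,[1,99]),np.percentile(q[:,2],[1,99]))
# ball
b=P[238:250,272:286];k=b[...,2]>0.045;bb=b[k];print('ball pts',len(bb),bb[np.argmax(bb[:,1])],np.median(bb,0))
```

```text
tip [0.5467 0.1973 0.0589] [277.58562759 243.45920508] hole green face [240.9503888  265.13540454] wheel tops [253.55455564 247.28024408]
lateral 0.0010055263832786645 along -0.06238174367447745
brass 56 [244.26785714 262.80357143] [238 250] [261 270]
[0.084482   0.27873016 0.03349435] [0.57782104 0.55033561 0.70378081]
[0.01993727 0.02952092 0.03670258] [-0.03379607  0.02092992] [0.04000605 0.09101085]
ball pts 47 [0.084482   0.55033561 0.70378081] [0.54404957 0.19263769 0.05947321]
```

Both projections agree within 1 px. The tip is off-axis by only 1 mm, so I'll trim that and insert along the axis.

Call:
{"method": "send_rows", "body": {"increments": [{"jaw":255,"delta_pos":[-0.0008,0,-0.0008],"turn":[0,0,0]},{"jaw":255,"delta_pos":[0.0011,0.012,0],"turn":[0,0,0]},{"jaw":255,"delta_pos":[0.0011,0.012,0],"turn":[0,0,0]},{"jaw":255,"delta_pos":[0.0011,0.012,0],"turn":[0,0,0]},{"jaw":255,"delta_pos":[0.0011,0.012,0],"turn":[0,0,0]},{"jaw":255,"delta_pos":[0,0,0],"turn":[0,0,0]}]}}

```text
time_s: 6.37
ee_pos: [0.5376, 0.1108, 0.247]
ee_rot: [0.0, 0.739, 0.674, 0.0]
wrist_force: [1.3, 0.2, -2.0]
finger_gap: 0.342
```

Call:
{"method": "send_rows", "body": {"increments": [{"jaw":255,"delta_pos":[0.0011,0.012,0],"turn":[0,0,0]},{"jaw":255,"delta_pos":[0.0011,0.012,0],"turn":[0,0,0]},{"jaw":255,"delta_pos":[0.0011,0.012,0],"turn":[0,0,0]},{"jaw":255,"delta_pos":[0,0,0],"turn":[0,0,0]}]}}

```text
time_s: 6.7
ee_pos: [0.541, 0.1465, 0.247]
ee_rot: [0.0, 0.739, 0.674, 0.0]
wrist_force: [0.4, 0.4, -1.0]
finger_gap: 0.339
```

Run:
```python
from h import *
s=manip.get_state();print(yaw(s))
shot('scene','s5')
c,p,d=load('scene','s5')
cv2.imwrite('pics/s5c.png',cv2.resize(p[190:320,200:360,::-1],None,fx=4.5,fy=4.5,interpolation=cv2.INTER_CUBIC))
```

```text
(np.float64(84.73082173646876), array([ 7.e-04,  4.e-04, -1.e+00]))
6.7 [0.541  0.1465 0.247 ] [1.000e-04 7.389e-01 6.739e-01 4.000e-04] [0.21 0.57 1.94 0.   0.64 0.3 ] 0.33878495935424613 [ 0.4  0.4 -1. ]
```

View pics/s5c.png

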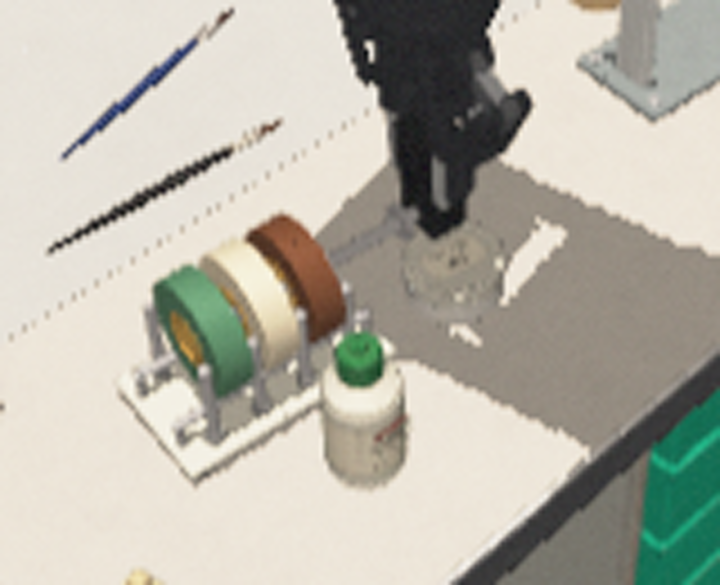

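No force and the wheels haven't moved. I'll push on to full depth.

Call:
{"method": "send_rows", "body": {"increments": [{"jaw":255,"delta_pos":[0.0012,0.012,0.0005],"turn":[0,0,0]},{"jaw":255,"delta_pos":[0.0012,0.012,0.0005],"turn":[0,0,0]},{"jaw":255,"delta_pos":[0.0012,0.011,0],"turn":[0,0,0]},{"jaw":255,"delta_pos":[0.0005,0.006,0],"turn":[0,0,0]},{"jaw":255,"delta_pos":[0,0,0],"turn":[0,0,0]},{"jaw":255,"delta_pos":[0,0,0],"turn":[0,0,0]},{"jaw":255,"delta_pos":[0,0,0],"turn":[0,0,0]}]}}

```text
time_s: 7.33
ee_pos: [0.5446, 0.185, 0.2478]
ee_rot: [-0.0, 0.739, 0.674, -0.0]
wrist_force: [0.7, 0.0, -1.5]
finger_gap: 0.348
```

Run:
```python
from h import *
s=manip.get_state();print(yaw(s))
shot('wrist','w6');shot('scene','s6')
c,p,d=load('scene','s6')
cv2.imwrite('pics/s6c.png',cv2.resize(p[190:320,200:360,::-1],None,fx=4.5,fy=4.5,interpolation=cv2.INTER_CUBIC))
```

```text
(np.float64(84.67631741160285), array([-3.e-04, -2.e-04, -1.e+00]))
7.3333 [0.5446 0.185  0.2478] [-0.000e+00  7.392e-01  6.735e-01 -2.000e-04] [ 0.27  0.58  1.9  -0.    0.66  0.37] 0.34819492656003076 [ 0.7  0.  -1.5]
7.3833 [0.5446 0.1849 0.2478] [-0.000e+00  7.393e-01  6.734e-01 -2.000e-04] [ 0.27  0.58  1.9  -0.    0.66  0.37] 0.34326409688924037 [ 0.  -0.3 -2.2]
```

View pics/s6c.png

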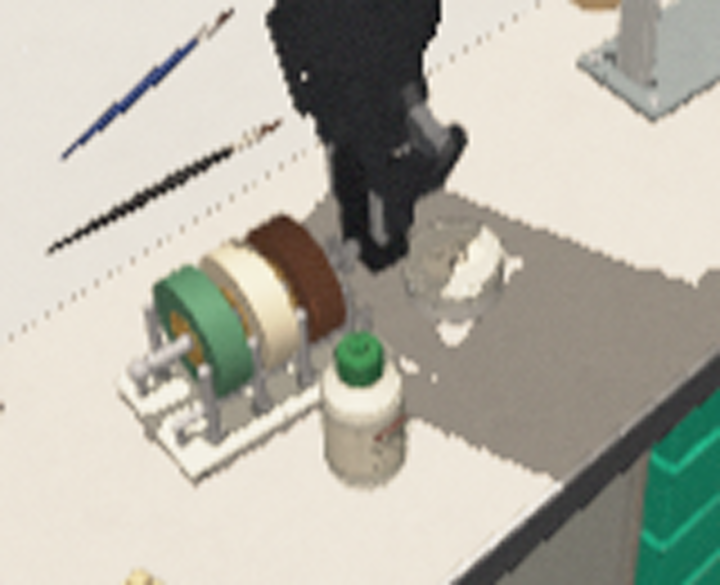

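View pics/w6.png

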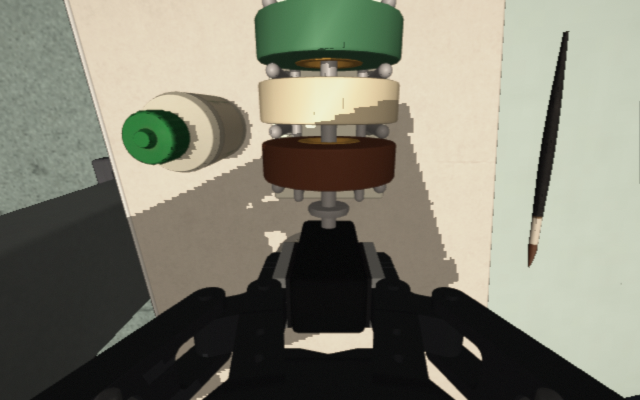

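The rod is through all three wheels: ball visible beyond the green wheel at crop (140,370), and a clear gap at the collar. I'll go 4 mm deeper and then lift straight up.

Call:
{"method": "send_rows", "body": {"increments": [{"jaw":255,"delta_pos":[0.0004,0.004,0],"turn":[0,0,0]},{"jaw":255,"delta_pos":[0,0,0.003],"turn":[0,0,0]},{"jaw":255,"delta_pos":[0,0,0.003],"turn":[0,0,0]},{"jaw":255,"delta_pos":[0,0,0.003],"turn":[0,0,0]},{"jaw":255,"delta_pos":[0,0,0.003],"turn":[0,0,0]},{"jaw":255,"delta_pos":[0,0,0.004],"turn":[0,0,0]},{"jaw":255,"delta_pos":[0,0,0.005],"turn":[0,0,0]},{"jaw":255,"delta_pos":[0,0,0],"turn":[0,0,0]}]}}

```text
time_s: 8.1
ee_pos: [0.5454, 0.1893, 0.27]
ee_rot: [0.0, 0.739, 0.673, 0.001]
wrist_force: [0.6, 0.4, -2.5]
finger_gap: 0.341
```

Run:
```python
from h import *
s=manip.get_state();print(yaw(s))
shot('wrist','w7')
```

```text
(np.float64(84.66673315560423), array([ 1.2e-03,  3.0e-04, -1.0e+00]))
8.1 [0.5454 0.1893 0.27  ] [3.000e-04 7.392e-01 6.734e-01 6.000e-04] [ 0.28  0.55  1.88 -0.    0.71  0.37] 0.34057225818709586 [ 0.6  0.4 -2.5]
```

View pics/w7.png

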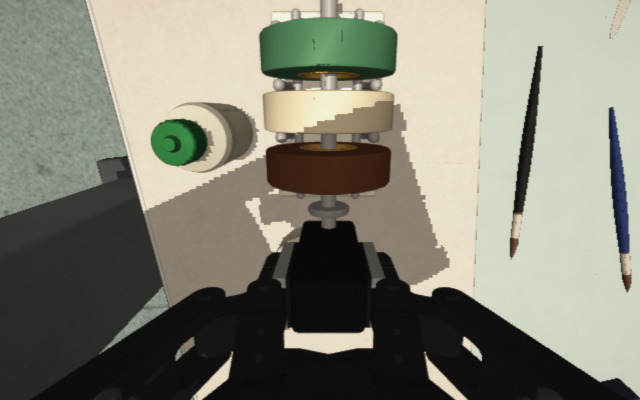

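The wheels are hanging squarely on the rod, with the force up about 1 N. I'll keep lifting.

Call:
{"method": "send_rows", "body": {"increments": [{"jaw":255,"delta_pos":[0,0,0.007],"turn":[0,0,0]},{"jaw":255,"delta_pos":[0,0,0.01],"turn":[0,0,0]},{"jaw":255,"delta_pos":[0,0,0.013],"turn":[0,0,0]},{"jaw":255,"delta_pos":[0,0,0.015],"turn":[0,0,0]},{"jaw":255,"delta_pos":[0,0,0.015],"turn":[0,0,0]},{"jaw":255,"delta_pos":[0,0,0.015],"turn":[0,0,0]},{"jaw":255,"delta_pos":[0,0,0.012],"turn":[0,0,0]},{"jaw":255,"delta_pos":[0,0,0.008],"turn":[0,0,0]}]}}

```text
time_s: 8.82
ee_pos: [0.5454, 0.1893, 0.366]
ee_rot: [0.0, 0.739, 0.673, 0.001]
wrist_force: [0.7, 0.4, -3.7]
finger_gap: 0.344
```

Call:
{"method": "send_rows", "body": {"increments": [{"jaw":255,"delta_pos":[0,0,0],"turn":[0,0,0]},{"jaw":255,"delta_pos":[0,0,0],"turn":[0,0,0]},{"jaw":255,"delta_pos":[0,0,0],"turn":[0,0,0]},{"jaw":255,"delta_pos":[0,0,0],"turn":[0,0,0]}]}}

```text
time_s: 9.15
ee_pos: [0.5449, 0.1891, 0.3631]
ee_rot: [-0.0, 0.739, 0.673, -0.001]
wrist_force: [-0.1, 0.1, -2.6]
finger_gap: 0.344
```

```bash
cat > rod.py <<'E'
from h import *
def rodcheck(tag):
    c,p,d=load('wrist',tag);m=manip.camera_model('wrist');f=c[0]
    v,u=np.mgrid[0:400,0:640];dd=np.stack([(u-c[1])/f*d,-(v-c[2])/f*d,-d],-1)
    T=m['tool_from_camera'];P=dd@T[:3,:3].T+T[:3,3]
    for vv in list(range(0,220,10)):
        uu=np.where((P[vv,310:350,2]>0.17)&(P[vv,310:350,2]<0.22)&(abs(P[vv,310:350,1])<.008))[0]+310
        if len(uu)>4:
            q=P[vv,uu]; print(vv,uu[0],uu[-1],q[:,0].mean().round(4),((q[0,1]+q[-1,1])/2).round(4),q[:,2].min().round(4))
    hsv=cv2.cvtColor(p,cv2.COLOR_RGB2HSV).astype(int)
    W=(P[...,2]>0.155)&(P[...,2]<.2)&(P[...,0]>.026)&(abs(P[...,1])<.036)&(hsv[...,1]>40)
    for n,mm in dict(green=(hsv[...,0]>60)&(hsv[...,0]<95)&(hsv[...,1]>80),brown=(hsv[...,0]<13)&(hsv[...,1]>130),cream=(hsv[...,0]>13)&(hsv[...,0]<35)).items():
        q=P[W&mm]
        if len(q): print(n,len(q),np.percentile(q,[1,99],axis=0).round(4).tolist())
    top=(P[...,2]>0.115)&(P[...,2]<0.145)&(abs(P[...,1])<0.012)&(P[...,0]>-.01)
    q=P[top];A=np.c_[q[:,0],np.ones(len(q))];print('handle top slope/z',np.linalg.lstsq(A,q[:,2],rcond=None)[0])
E
python3 - <<'E'
from rod import *
s=manip.get_state();print(yaw(s))
shot('wrist','w8');shot('scene','s8')
rodcheck('w3');print();rodcheck('w8')
c,p,d=load('scene','s8')
cv2.imwrite('pics/s8c.png',cv2.resize(p[140:320,180:360,::-1],None,fx=3.3,fy=3.3,interpolation=cv2.INTER_CUBIC))
E
```

```text
(np.float64(84.66569139011727), array([-1.3e-03, -4.0e-04, -1.0e+00]))
9.15 [0.5449 0.1891 0.3631] [-3.000e-04  7.392e-01  6.734e-01 -6.000e-04] [0.28 0.42 1.81 0.   0.91 0.37] 0.3440421190876597 [-0.1  0.1 -2.6]
9.2 [0.5449 0.1891 0.3631] [-3.000e-04  7.393e-01  6.734e-01 -6.000e-04] [0.28 0.42 1.81 0.   0.91 0.37] 0.34598098083913276 [-1.   0.  -1.6]
0 320 337 0.1176 -0.0007 0.1863
10 320 337 0.1138 -0.0007 0.1867
20 321 337 0.1098 -0.0004 0.1866
30 321 337 0.1057 -0.0004 0.1864
40 321 337 0.1016 -0.0004 0.1864
50 321 337 0.0975 -0.0004 0.1873
60 321 337 0.0933 -0.0004 0.1866
70 321 337 0.089 -0.0004 0.1868
80 321 337 0.0847 -0.0004 0.1866
90 321 336 0.0802 -0.0007 0.1859
100 321 336 0.0757 -0.0007 0.1861
110 321 336 0.0711 -0.0007 0.1866
120 321 336 0.0665 -0.0007 0.187
130 321 336 0.0617 -0.0007 0.1861
140 321 336 0.0569 -0.0007 0.1866
150 321 336 0.052 -0.0007 0.1859
160 321 336 0.0469 -0.0007 0.1863
170 321 336 0.0418 -0.0007 0.1854
180 321 336 0.0366 -0.0007 0.1865
190 321 336 0.0313 -0.0007 0.1865
200 322 336 0.0259 -0.0004 0.1869
210 315 345 0.0223 0.0001 0.1811
cream 158 [[0.0273, -0.0046, 0.1884], [0.1178, 0.0034, 0.1919]]
handle top slope/z [0.24241481 0.13421578]

0 320 337 0.1177 -0.0007 0.1862
10 320 337 0.1138 -0.0007 0.1861
70 312 348 0.088 -0.0001 0.1777
80 321 337 0.0847 -0.0004 0.1869
140 321 336 0.0569 -0.0007 0.1863
150 314 346 0.0524 0.0 0.1836
200 322 336 0.0259 -0.0004 0.1873
210 315 345 0.0223 0.0001 0.1811
green 6820 [[0.0879, -0.0303, 0.1658], [0.1051, 0.0282, 0.195]]
brown 5133 [[0.0353, -0.0308, 0.166], [0.0524, 0.0286, 0.1972]]
cream 5222 [[0.0522, -0.0315, 0.1661], [0.0933, 0.031, 0.1939]]
handle top slope/z [0.24610384 0.13422427]
```

View pics/s8c.png

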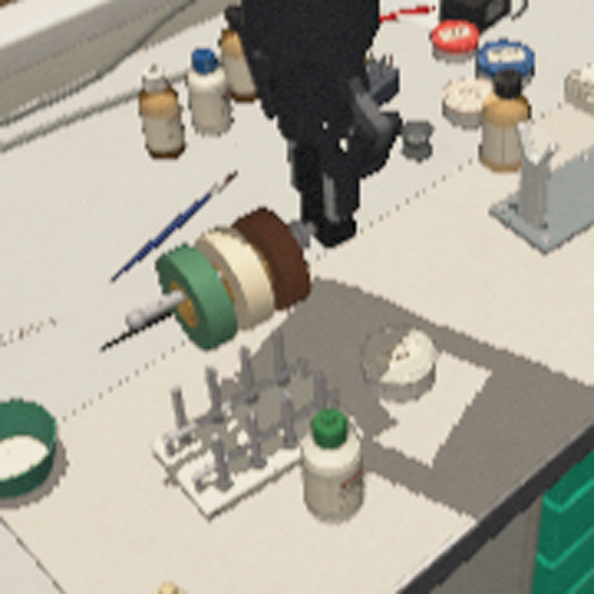

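View pics/w8.png

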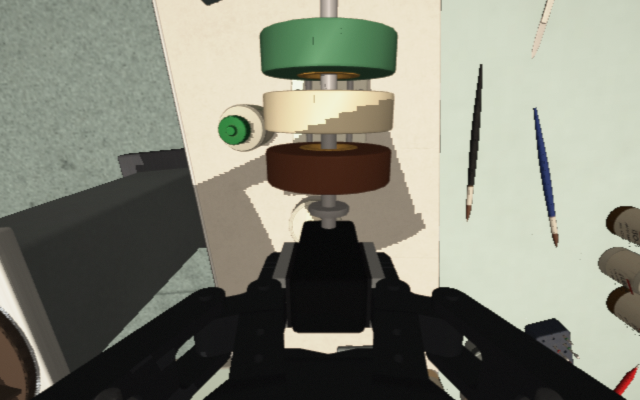

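All three hang level on the rod: centres 44, 70 and 97 mm ahead of the handle, about 165 mm high. I'll carry them back smoothly above the stand.

Call:
{"method": "send_rows", "body": {"increments": [{"jaw":255,"delta_pos":[0.001,-0.007,0],"turn":[0,0,0.15]},{"jaw":255,"delta_pos":[0.001,-0.013,0],"turn":[0,0,0.15]},{"jaw":255,"delta_pos":[0.001,-0.019,0],"turn":[0,0,0.15]},{"jaw":255,"delta_pos":[0.001,-0.024,0],"turn":[0,0,0.15]},{"jaw":255,"delta_pos":[0.001,-0.026,0],"turn":[0,0,0.15]},{"jaw":255,"delta_pos":[0.001,-0.026,0],"turn":[0,0,0.15]},{"jaw":255,"delta_pos":[0.001,-0.026,0],"turn":[0,0,0.15]},{"jaw":255,"delta_pos":[0.001,-0.026,0],"turn":[0,0,0.15]}]}}

```text
time_s: 9.92
ee_pos: [0.5528, 0.0199, 0.3638]
ee_rot: [0.0, 0.732, 0.681, -0.0]
wrist_force: [0.9, 1.0, -2.2]
finger_gap: 0.345
```

Call:
{"method": "send_rows", "body": {"increments": [{"jaw":255,"delta_pos":[0.001,-0.026,0],"turn":[0,0,0.15]},{"jaw":255,"delta_pos":[0.001,-0.026,0],"turn":[0,0,0.15]},{"jaw":255,"delta_pos":[0.001,-0.026,0],"turn":[0,0,0.15]},{"jaw":255,"delta_pos":[0.001,-0.026,0],"turn":[0,0,0.15]},{"jaw":255,"delta_pos":[0.001,-0.026,0],"turn":[0,0,0.15]},{"jaw":255,"delta_pos":[0.001,-0.024,0],"turn":[0,0,0.15]},{"jaw":255,"delta_pos":[0.001,-0.019,0],"turn":[0,0,0.1]},{"jaw":255,"delta_pos":[0.001,-0.013,0],"turn":[0,0,0]}]}}

```text
time_s: 10.58
ee_pos: [0.5606, -0.1666, 0.3638]
ee_rot: [0.0, 0.727, 0.687, -0.0]
wrist_force: [-0.3, -0.5, -3.5]
finger_gap: 0.345
```

Call:
{"method": "send_rows", "body": {"increments": [{"jaw":255,"delta_pos":[0,-0.006,0],"turn":[0,0,0]},{"jaw":255,"delta_pos":[0,0,0],"turn":[0,0,0]},{"jaw":255,"delta_pos":[0,0,0],"turn":[0,0,0]},{"jaw":255,"delta_pos":[0,0,0],"turn":[0,0,0]}]}}

```text
time_s: 10.92
ee_pos: [0.561, -0.169, 0.3638]
ee_rot: [-0.0, 0.726, 0.688, -0.0]
wrist_force: [0.0, -0.0, -2.5]
finger_gap: 0.346
```

Run:
```python
from rod import *
s=manip.get_state();print(yaw(s))
shot('wrist','w9');shot('scene','s9')
rodcheck('w9')
c,p,d=load('scene','s9')
cv2.imwrite('pics/s9c.png',cv2.resize(p[100:250,290:440,::-1],None,fx=4,fy=4,interpolation=cv2.INTER_CUBIC))
```

```text
(np.float64(86.89700054102853), array([-4.e-04,  4.e-04, -1.e+00]))
10.9167 [ 0.561  -0.169   0.3638] [-3.000e-04  7.260e-01  6.877e-01 -0.000e+00] [-0.34  0.44  1.79  0.    0.92 -0.29] 0.3455665930921905 [ 0.  -0.  -2.5]
10.9667 [ 0.5611 -0.1689  0.3639] [-2.000e-04  7.259e-01  6.878e-01 -0.000e+00] [-0.34  0.44  1.79  0.    0.92 -0.29] 0.3432713881079114 [-0.2  0.9 -3. ]
0 320 337 0.1177 -0.0007 0.1868
10 320 337 0.1138 -0.0007 0.1864
70 312 348 0.0881 -0.0 0.1782
80 321 337 0.0847 -0.0004 0.1868
140 321 336 0.0569 -0.0007 0.1869
150 314 346 0.0524 -0.0 0.1839
200 322 336 0.026 -0.0004 0.187
210 315 345 0.0223 0.0001 0.1816
green 6845 [[0.088, -0.0301, 0.1658], [0.1052, 0.0284, 0.193]]
brown 5133 [[0.0354, -0.0304, 0.1659], [0.0524, 0.0288, 0.1974]]
cream 5820 [[0.0524, -0.0315, 0.1659], [0.0901, 0.031, 0.1936]]
handle top slope/z [0.24606349 0.13422012]
```

View pics/s9c.png

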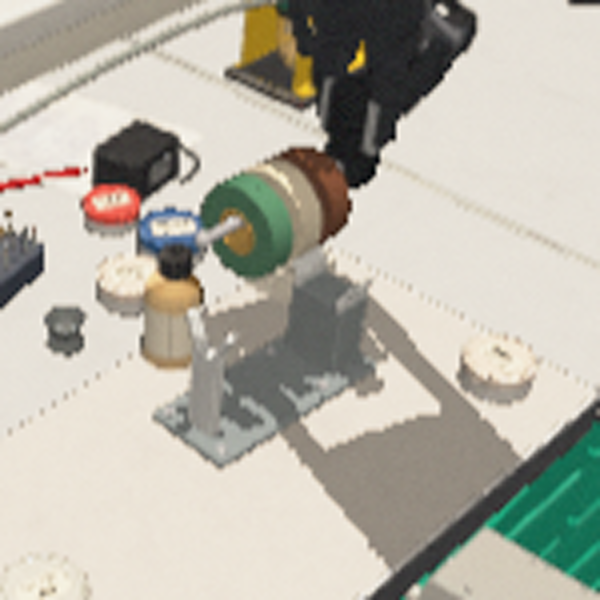

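View pics/w9.png

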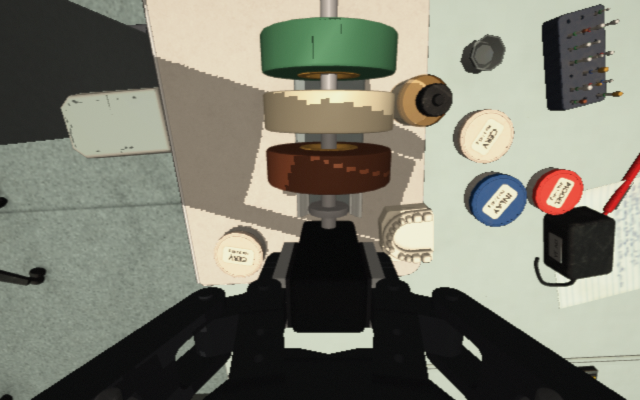

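Centred over the stand, wheels stable, and roughly 20 mm clear of the amber bottle. I'll lower now.

Call:
{"method": "send_rows", "body": {"increments": [{"jaw":255,"delta_pos":[0.0003,-0.0009,-0.006],"turn":[0,0,0]},{"jaw":255,"delta_pos":[0,0,-0.012],"turn":[0,0,0]},{"jaw":255,"delta_pos":[0,0,-0.015],"turn":[0,0,0]},{"jaw":255,"delta_pos":[0,0,-0.015],"turn":[0,0,0]},{"jaw":255,"delta_pos":[0,0,-0.013],"turn":[0,0,0]},{"jaw":255,"delta_pos":[0,0,-0.009],"turn":[0,0,0]},{"jaw":255,"delta_pos":[0,0,-0.006],"turn":[0,0,0]},{"jaw":255,"delta_pos":[0,0,-0.004],"turn":[0,0,0]}]}}

```text
time_s: 11.68
ee_pos: [0.5614, -0.1705, 0.2831]
ee_rot: [-0.0, 0.726, 0.688, -0.0]
wrist_force: [-0.1, 0.2, -3.2]
finger_gap: 0.344
```

Call:
{"method": "send_rows", "body": {"increments": [{"jaw":255,"delta_pos":[0,0,-0.004],"turn":[0,0,0]},{"jaw":255,"delta_pos":[0,0,-0.003],"turn":[0,0,0]},{"jaw":255,"delta_pos":[0,0,-0.002],"turn":[0,0,0]},{"jaw":255,"delta_pos":[0,0,-0.0015],"turn":[0,0,0]},{"jaw":255,"delta_pos":[0,0,0],"turn":[0,0,0]},{"jaw":255,"delta_pos":[0,0,0],"turn":[0,0,0]}]}}

```text
time_s: 12.18
ee_pos: [0.5615, -0.1708, 0.2736]
ee_rot: [0.0, 0.726, 0.687, 0.0]
wrist_force: [-1.1, 0.3, -3.2]
finger_gap: 0.346
```

Run:
```python
from rod import *
s=manip.get_state();print(yaw(s))
shot('wrist','w10');shot('scene','s10')
rodcheck('w10')
c,p,d=load('scene','s10')
cv2.imwrite('pics/s10c.png',cv2.resize(p[100:250,290:440,::-1],None,fx=4,fy=4,interpolation=cv2.INTER_CUBIC))
```

```text
(np.float64(86.86088868302178), array([ 3.e-04, -1.e-04, -1.e+00]))
12.1833 [ 0.5615 -0.1708  0.2736] [1.000e-04 7.262e-01 6.875e-01 1.000e-04] [-0.35  0.55  1.86  0.    0.73 -0.29] 0.3458344987198307 [-1.1  0.3 -3.2]
12.2333 [ 0.5615 -0.1708  0.2736] [2.000e-04 7.262e-01 6.875e-01 1.000e-04] [-0.35  0.55  1.86 -0.    0.73 -0.29] 0.34531245202282645 [ 0.3 -0.4 -2.5]
0 313 347 0.1188 -0.0 0.1864
10 314 346 0.116 0.0001 0.1869
70 312 348 0.0881 -0.0 0.1786
80 321 337 0.0847 -0.0004 0.1867
140 321 336 0.0569 -0.0007 0.1867
150 314 346 0.0524 0.0 0.1835
200 322 336 0.026 -0.0004 0.1871
210 315 345 0.0222 0.0001 0.1811
green 6794 [[0.088, -0.0302, 0.1658], [0.1053, 0.0282, 0.1927]]
brown 5157 [[0.0353, -0.0308, 0.166], [0.0524, 0.0285, 0.1971]]
cream 5567 [[0.0524, -0.0315, 0.1659], [0.0882, 0.0309, 0.1933]]
handle top slope/z [0.24379626 0.13422943]
```

View pics/s10c.png

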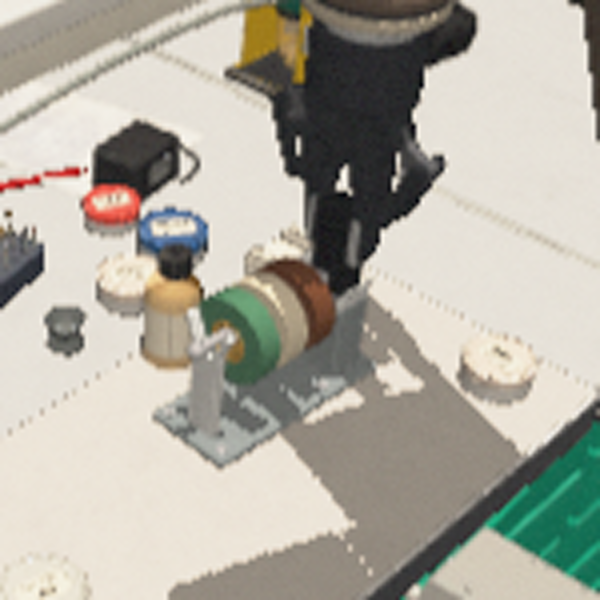

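View pics/w10.png

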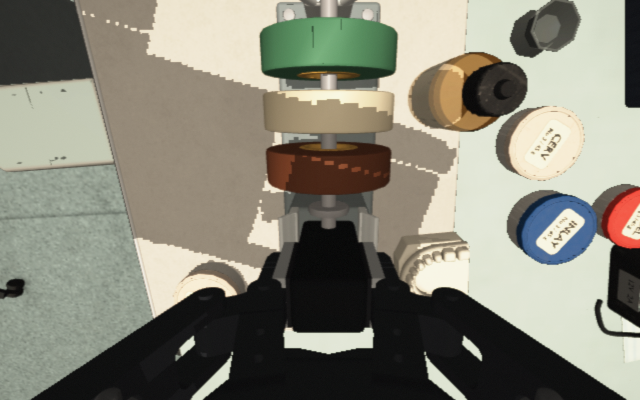

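The rod is about 2 mm above seated and in line with the fork. I'll do the final lowering while watching the force.

Call:
{"method": "send_rows", "body": {"increments": [{"jaw":255,"delta_pos":[0,0.0005,-0.001],"turn":[0,0,0]},{"jaw":255,"delta_pos":[0,0,-0.0008],"turn":[0,0,0]},{"jaw":255,"delta_pos":[0,0,-0.0005],"turn":[0,0,0]},{"jaw":255,"delta_pos":[0,0,0],"turn":[0,0,0]},{"jaw":255,"delta_pos":[0,0,0],"turn":[0,0,0]}]}}

```text
time_s: 12.7
ee_pos: [0.5615, -0.1702, 0.2713]
ee_rot: [0.0, 0.726, 0.687, 0.0]
wrist_force: [-1.9, 1.2, 4.2]
finger_gap: 0.345
```

Seated: the force changed from −2.5 to +4 N at exactly the original height. I'll release.

Call:
{"method": "send_rows", "body": {"increments": [{"jaw":150,"delta_pos":[0,0,0],"turn":[0,0,0]},{"jaw":130,"delta_pos":[0,0,0],"turn":[0,0,0]},{"jaw":90,"delta_pos":[0,0,0],"turn":[0,0,0]},{"jaw":40,"delta_pos":[0,0,0],"turn":[0,0,0]},{"jaw":0,"delta_pos":[0,0,0],"turn":[0,0,0]},{"jaw":0,"delta_pos":[0,0,0],"turn":[0,0,0]},{"jaw":0,"delta_pos":[0,0,0],"turn":[0,0,0]},{"jaw":0,"delta_pos":[0,0,0],"turn":[0,0,0]}]}}

```text
time_s: 13.37
ee_pos: [0.5615, -0.1702, 0.2711]
ee_rot: [0.0, 0.726, 0.688, -0.0]
wrist_force: [-0.8, 0.6, -0.5]
finger_gap: 0.999
```

Call:
{"method": "send_rows", "body": {"increments": [{"jaw":0,"delta_pos":[0,0,0.008],"turn":[0,0,0]},{"jaw":0,"delta_pos":[0,0,0.015],"turn":[0,0,0]},{"jaw":0,"delta_pos":[0,0,0.025],"turn":[0,0,0]},{"jaw":0,"delta_pos":[0,0,0.03],"turn":[0,0,0]},{"jaw":0,"delta_pos":[0,0,0.03],"turn":[0,0,0]},{"jaw":0,"delta_pos":[0,0,0.025],"turn":[0,0,0]},{"jaw":0,"delta_pos":[0,0,0],"turn":[0,0,0]},{"jaw":0,"delta_pos":[0,0,0],"turn":[0,0,0]}]}}

```text
time_s: 14.03
ee_pos: [0.5617, -0.1703, 0.4061]
ee_rot: [0.002, 0.726, 0.688, 0.001]
wrist_force: [1.2, 0.5, -0.3]
finger_gap: 0.996
```

Run:
```python
from rod import *
shot('wrist','w11');shot('scene','s11')
c,p,d=load('scene','s11')
cv2.imwrite('pics/s11c.png',cv2.resize(p[100:250,290:440,::-1],None,fx=4,fy=4,interpolation=cv2.INTER_CUBIC))
c,p,d=load('wrist','w11');P=cloud(c,d);hsv=cv2.cvtColor(p,cv2.COLOR_RGB2HSV).astype(int)
roi=np.zeros((400,640),bool);roi[0:260,270:400]=1
top=(p.max(2)<40)&roi&(P[...,2]>0.128)&(P[...,2]<0.148)
k,l,s,_=cv2.connectedComponentsWithStats(top.astype(np.uint8));i=1+np.argmax(s[1:,4]);cn=cv2.findContours((l==i).astype(np.uint8),0,2)[0][0]
r=cv2.minAreaRect(cn);box=cv2.boxPoints(r);w=onplane(c,box[:,0],box[:,1],0.138)
print('centre',w.mean(0).round(4),'z',np.median(P[top][:,2]).round(4),w.round(4).tolist())
W=(P[...,2]>0.075)&(P[...,2]<.125)&roi
for n,mm in dict(green=(hsv[...,0]>60)&(hsv[...,0]<95)&(hsv[...,1]>80),brown=(hsv[...,0]<13)&(hsv[...,1]>130),cream=(hsv[...,0]>13)&(hsv[...,0]<35)&(hsv[...,1]>40)).items():
    q=P[W&mm];print(n,np.percentile(q,[1,99],axis=0).round(4).tolist())
for v in range(0,220,8):
    u=np.where((P[v,310:370,2]>0.074)&(P[v,310:370,2]<0.088))[0]+310
    if 5<len(u)<16: print(v,onplane(c,float((u[0]+u[-1])/2),float(v),0.08).round(4),P[v,u,2].max().round(4))
```

```text
14.0333 [ 0.5617 -0.1703  0.4061] [0.0015 0.7262 0.6875 0.0008] [-0.35  0.39  1.74 -0.    1.   -0.29] 0.9963149047199978 [ 1.2  0.5 -0.3]
14.0833 [ 0.5613 -0.1702  0.4047] [5.000e-04 7.262e-01 6.875e-01 2.000e-04] [-0.35  0.39  1.75  0.    1.   -0.29] 0.9972142971762394 [-0.1  0.2 -0.3]
centre [ 0.5608 -0.1693  0.138 ] z 0.1376 [[0.5475, -0.1562, 0.138], [0.5754, -0.1578, 0.138], [0.5744, -0.1825, 0.138], [0.5457, -0.1808, 0.138]]
green [[0.5362, -0.0835, 0.0842], [0.5953, -0.0643, 0.1058]]
brown [[0.5335, -0.1352, 0.0839], [0.5932, -0.1168, 0.1056]]
cream [[0.5336, -0.1742, 0.0791], [0.5976, -0.0378, 0.1079]]
24 [ 0.5686 -0.0302  0.08  ] 0.0865
32 [ 0.5683 -0.0363  0.08  ] 0.0861
40 [ 0.5679 -0.0424  0.08  ] 0.087
56 [ 0.5672 -0.0549  0.08  ] 0.0847
96 [ 0.5654 -0.0876  0.08  ] 0.0841
128 [ 0.5638 -0.1155  0.08  ] 0.085
160 [ 0.5621 -0.1449  0.08  ] 0.0842
184 [ 0.583  -0.1694  0.08  ] 0.0858
192 [ 0.5832 -0.1774  0.08  ] 0.0857
200 [ 0.5849 -0.1856  0.08  ] 0.0865
```

View pics/s11c.png

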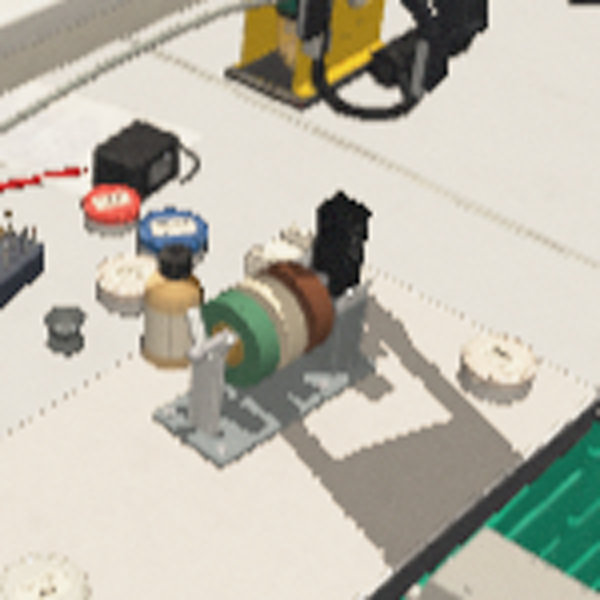

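View pics/w11.png

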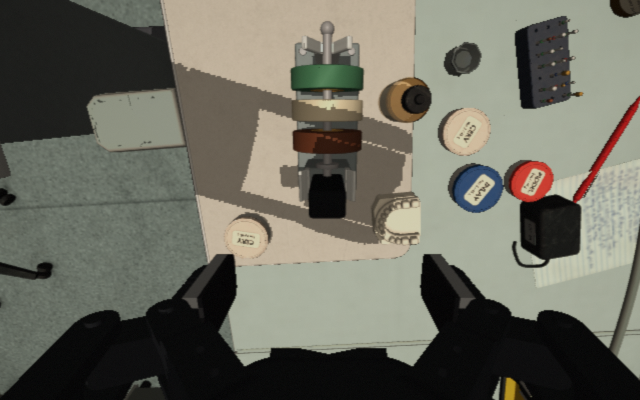

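The handle is back at (0.5608,-0.1693), top at 137.6 mm, within 1 mm of its start. The rod lies in the fork and the wheels hang at about 46, 71 and 96 mm ahead of the handle, with the gripper well clear. I'll hand in.

Run:
```python
from workcell import manip
s=manip.get_state();print(s['time_s'],s['qvel'].round(3));print(manip.finish_job())
```

```text
14.1333 [ 0.     0.017  0.008 -0.    -0.001  0.   ]
the job is handed in; nothing more can be done
None
```

I threaded the rod through all three wheels in the rack, lifted them off together, and laid the loaded rod back in its stand. The job was handed in at 14.1 s, and no verdict is reported.

- **Rod:** in the last images the handle is within about 1 mm of where it started. Its top is 137.6 mm high, against an expected 138 mm. The rod is level and in line, with its tip in the fork.
- **Wheels:** brown, cream and green hang freely, about 46, 71 and 96 mm ahead of the handle. They are clear of both the collar and the fork.
- **Gripper:** it was open and about 13 cm above the stand at hand-in. The wrist force stayed below 9 N in every reading, and the images show the fingers clear of the wheels.
- **Other objects:** the bottles, tins and model next to the path look unmoved in the pictures. I did not re-measure any of the loose objects at the end.

No check failed or disagreed beyond about 1–2 mm of calibration scatter.

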